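# Hang a resin art panel on the two spring clips of a drying stand

### The job

Lift the art panel out of its wooden holder and hang it on the drying stand so that its steel rod is snapped fully home in both spring clips. Press it in gently but firmly, without forcing it, make sure that both ends are home while you still hold it, then let go, leaving it hanging at rest; leave the cups and the bottle alone.

Things in the scene. Friction and masses are not known exactly. Their poses are not given: they have to be found in the camera images.
- panel: Art panel, 0.32 to 0.5 kg: upright wooden board 170 wide (y), 12 thick (x), 114 mm high (z), glossy resin on both faces. Origin: centre of its bottom edge. On top lies a steel rod (point rod_mid) and above that a carrying tab (point tab).
- rod_mid (a point): Middle of the panel's steel rod, on its axis, 118 mm above the panel's origin; panel axes. The rod is 10 mm thick and 250 mm long along y; its ends stick out 40 mm past the board on each side.
- tab (a point): Grasp point of the panel's wooden carrying tab, 152 mm above the panel's origin; panel axes. The tab is 34 wide (y), 10 mm thick (x), its top 20 mm above this point: pinch it from above across its thickness.
- holder: Fixed plywood holder, base 120 x 180 x 8 mm, with two pairs of blocks forming a slot along y, 14 mm wide, 30 mm deep, in which the panel stands, bottom edge 8 mm above the holder's origin (centre of its underside). Lift the panel straight up by more than 30 mm to free it.
- stand: Fixed drying stand, origin under its base (140 x 260 x 8 mm), open to its -x. Uprights 210 mm high at y = +-107 mm, 29 to 41 mm behind (+x) the rod's place. They carry a rail with two steel clips, open upward, 18 mm wide, at y = +-107 mm. The rail lies 16 to 28 mm behind the rod's place, 12 mm or more below it: the panel hangs before it. Nothing gives way but the clips' plungers.
- hang (a point): Where the rod's middle belongs, 190 mm above the stand's origin; stand axes, rod along y. x and y are true, but the rail is set by hand up to 25 mm higher or lower: not measured. Each clip is a slippery 12 mm trough: back wall 5 mm behind (+x) this point, front lip 7 mm before it, both flared above (catching about +-8 mm in x). Once home the rod stops hard on the floor: a push over 25 N is forcing it.
- clip_left (a joint): Spring plunger in the front lip of the clip at the stand's +y end; its smooth round nose (radius 4 mm) stands over the rod. Coming down, the rod meets it 13 mm above its seat, needs 5 to 10 N per clip, snaps past 5 mm above the seat and is then held down. Reading in m: 0 empty, below 0.001 with the rod just resting on the nose, 0.004 while passing, about 0.002 with the rod fully home (0.0011 to 0.0032 counts).
- clip_right (a joint): The same plunger, with the same readings, of the clip at the stand's -y end.
- cup_near: Bystander: clear plastic cup, 72 mm wide at the rim, 60 mm high; origin at the centre of its underside.
- cup_far: Bystander: another such cup.
- bottle: Bystander: white plastic bottle, 68 mm across, 160 mm high; origin at the centre of its underside.

How it is judged:
On the way, in this order (a step that is already met when the one before it is completed fails the run):
1. the panel is lifted out of the holder (height (world z) of panel above 0.055 m and contact force between the fingers and panel above 0.5 N), for 0.2 s.
2. the rod is home in both clips, still, while the fingers still hold the panel (value of joint clip_left between 0.0011 and 0.0032 m and value of joint clip_right between 0.0011 and 0.0032 m and x of rod_mid in the frame of hang between -0.006 and 0.006 m and y of rod_mid in the frame of hang between -0.013 and 0.013 m and z of rod_mid in the frame of hang between -0.029 and 0.029 m and angle between the y axis of panel and the y axis of stand, either way round below 0.06 rad and contact force between the fingers and panel above 0.5 N and linear speed of panel below 0.006 m/s), for 0.4 s.
At the end, for the whole second after the job is handed in: The panel hangs on the stand, released and at rest, its rod home in both clips: each plunger reads 1.1 to 3.2 mm, the rod's middle lies within 6 mm in x, 13 mm in y and 29 mm in z of the hang point, the rod is parallel to the stand's y axis within 0.06 rad, and the panel is upright within 0.12 rad (value of joint clip_left between 0.0011 and 0.0032 m and value of joint clip_right between 0.0011 and 0.0032 m and x of rod_mid in the frame of hang between -0.006 and 0.006 m and y of rod_mid in the frame of hang between -0.013 and 0.013 m and z of rod_mid in the frame of hang between -0.029 and 0.029 m and angle between the y axis of panel and the y axis of stand, either way round below 0.06 rad and contact force between stand and panel above 1 N and linear speed of panel below 0.02 m/s and angular speed of panel below 0.1 rad/s and angle between panel's own z axis and vertical below 0.12 rad and contact force between the fingers and panel below 0.05 N); the robot touches nothing.
It fails at once if the panel is forced: it and the stand push on each other with more than 65 N (contact force between stand and panel above 65 N).
It fails at once if the cup_near is moved by more than 20 mm (distance of cup_near from where it was at the start of the episode above 0.02 m).
It fails at once if the cup_far is moved by more than 20 mm (distance of cup_far from where it was at the start of the episode above 0.02 m).
It fails at once if the bottle is moved by more than 20 mm (distance of bottle from where it was at the start of the episode above 0.02 m).
It also fails if it takes over 56 s, if anything falls off the work surface, if the arm or the gripper's body presses on something with over 40 N, if the wrist force passes 120 N, or if a joint passes its speed limit or range.

### The arm

A 6-joint arm with a two-finger parallel gripper is mounted at the origin on the work surface. World frame = base frame: x ahead of the robot, y to its left, z up, the work surface at z = 0. Lengths are in m, angles in rad, forces in N, time in s.
With the tool pointing down it reaches from about 0.325 to 0.9 m from the base axis. Payload 6.1 kg.
Tool frame: the origin (TCP) lies midway between the tips of the shut fingers; the grasp point (between the pads) lies 19 mm behind it; z points along the fingers, y is the line along which they close (so a half turn about z gives the same grasp; the last joint's range is limited). The gripper opens to 85 mm and grips with 20 to 120 N. Pads are 22 mm wide; open, the fingers measure 114 mm over their backs; the gripper's body (76 mm by 85 mm) begins 54 mm behind the grasp point. The pads swing forward as they close: fully open they stand 13 mm farther back than shut.
Start: joints at [-1.296, 0.22, 1.526, -0, 1.395, -0.126], TCP at [0.244, -0.575, 0.231] pointing down, gripper open.
Joint ranges: [-2.98, 2.98], [-0.91, 2.08], [0.09, 2.57], [-1.24, 4.39], [0.2, 2.65], [-2.68, 2.68]. Speed limits (rad/s): [2.57, 2.57, 3.01, 3.14, 3.14, 3.14].

### API

Orientations are given as [roll, pitch, yaw] about the fixed x, y, z axes, in that order (R = Rz(yaw) Ry(pitch) Rx(roll)).
In Python, from plant import movep, move_l, set_joints, gripper_to, hold, inverse_kinematics, observe, get_image, get_calibration, Unreachable, job_done gives the robot as it stands. Calls block until the motion is done:
- movep(position, orientation): joint-space move of the TCP to a pose.
- move_l(position, feed=0.15, rotation=None, max_force=None): straight line of the TCP; rotation=None keeps the orientation; feed is the mean speed in m/s. With max_force (N) it stops when the force on the tool has changed by that much, and returns True; else False.
- set_joints(angles): joint-space move.
- gripper_to(opening, f_grip=None): finger opening in m; f_grip is the grip in N (None keeps the last); returns when the fingers have stopped.
- hold(seconds).
- inverse_kinematics(position, orientation): joint angles nearest the present ones, or None.
- observe(): the state.
- get_image(name): name is "scene" or "top"; returns (picture, depth): 480x640x3 uint8, red, green, blue; 480x640 float32, m along the optical axis (not along the pixel's ray), 0 where there is no reading.
- get_calibration(name): a dict with "intrinsics" (3x3 intrinsics, pixels), "dist_coeffs" ([k1, k2, p1, p2, k3] as OpenCV has them; the pictures are not rectified), "world_from_camera" (4x4, takes a point from camera to world coordinates). Camera axes: x right, y down, z forward; pixel columns grow to the right and rows downward; lengths in m; the calibration is good to about 2 mm. A picture is of the moment at which its call begins. get_calibration takes no time and is no camera call.
A pose or a line that the arm cannot do raises Unreachable and nothing moves.
- job_done(): hands the job in; it is judged then, once.
The state is a dict: "time_s": time; "q": joint angles; "joint_velocities": joint speeds; "joint_torque": joint torques, N m; "eef_pos": TCP position; "tcp_rot": TCP orientation; "ft_force": force on the tool from outside, world axes, zero at the start; "torque": the same for the moment, N m; "opening": finger opening in m; "grasp_force": force on a finger pad.
Only numpy, scipy, OpenCV 4.12 (cv2) and the standard library are available. Lean on these libraries where they do the work, as an engineer would, in place of code of your own. Each camera call takes 0.05 s, during which the arm holds its last target. There are 200 camera calls.

## Working session

There is one attempt and no reset: what is moved stays moved. The work goes in short steps, each a Python script; the robot and the scene stay as the last script left them, time stands still between calls to the robot, and variables do not carry over. Pictures are saved under pics/ and viewed, at most 10 in all, crops included, and the job is handed in when it is done.

```bash
mkdir -p pics; ls; python3 - <<'E'
from plant import *
import cv2, numpy as np
for n in("scene","top"):
    p,d=get_image(n); cv2.imwrite(f"pics/{n}0.png",p[:,:,::-1]); np.save(f"pics/{n}0.npy",d)
    c=get_calibration(n); print(n,c["intrinsics"],c["dist_coeffs"],c["world_from_camera"])
s=observe();print(s["time_s"],s["eef_pos"],s["tcp_rot"],s["ft_force"])
E
```

```text
pics
scene [[577.53311721   0.         327.20317359]
 [  0.         577.53311721 242.44383318]
 [  0.           0.           1.        ]] [-0.10462996  0.          0.          0.          0.        ] [[-0.83978419  0.45079746 -0.30256264  0.92176368]
 [ 0.54270133  0.7128361  -0.44422964  0.47214902]
 [ 0.01541998 -0.53725818 -0.84327687  1.0411791 ]
 [ 0.          0.          0.          1.        ]]
top [[509.0056175    0.         316.32039035]
 [  0.         509.0056175  236.43593275]
 [  0.           0.           1.        ]] [-0.04315097  0.          0.          0.          0.        ] [[ 0.02310755 -0.9881663   0.15163574  0.45760769]
 [-0.99968056 -0.02128571  0.01362707 -0.00213477]
 [-0.01023813 -0.15190219 -0.9883425   1.16589736]
 [ 0.          0.          0.          1.        ]]
0.1 [ 0.24368266 -0.57493077  0.23030312] [-3.13983076e+00 -2.17185326e-04  4.00775933e-01] [-0.02286591  0.1094735  -0.82689287]
```

View pics/scene0.png

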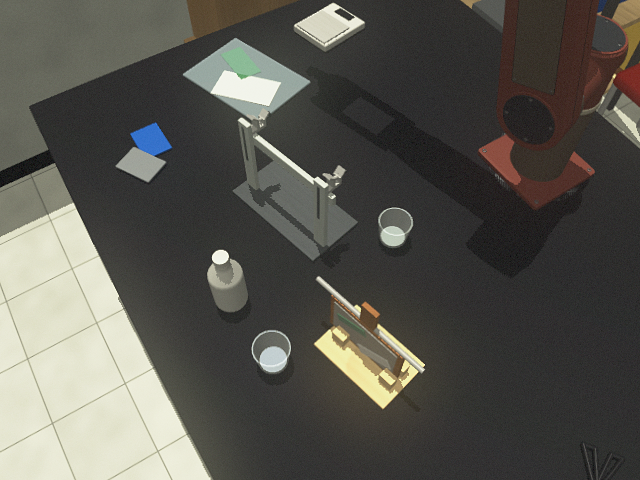

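View pics/top0.png

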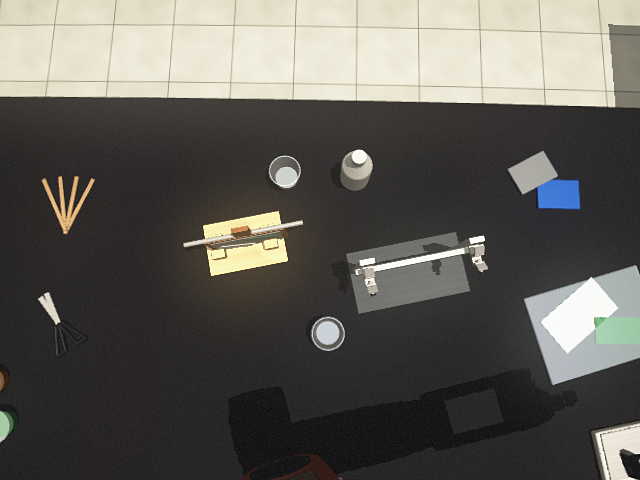

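The pictures show the panel in its holder at top (243,234), with rod ends near (185,245) and (302,223). The stand's clips are near (371,285) and (480,260), opening towards the robot. The cups are at (285,170) and (328,333), and the bottle is at (356,170). Next I'll enlarge the panel and the clips.

```bash
python3 - <<'E'
import cv2, numpy as np
t=cv2.imread("pics/top0.png"); s=cv2.imread("pics/scene0.png")
def crop(im,x,y,w,h,k): return cv2.resize(im[y:y+h,x:x+w],None,fx=k,fy=k,interpolation=cv2.INTER_CUBIC)
# panel 175..315 x 200..275 ; stand 340..500 x 225..320
a=crop(t,175,205,160,75,5); b=crop(t,340,225,160,75,5)
cv2.imwrite("pics/c1.png",np.clip(np.vstack([a,b[:225*5//3]])*1.0,0,255)[:600])
cv2.imwrite("pics/c2.png",crop(t,340,225,160,100,5))
cv2.imwrite("pics/c3.png",crop(s,225,100,160,120,5))
E
```

```text
[ WARN:0@0.043] global loadsave.cpp:1063 imwrite_ Unsupported depth image for selected encoder is fallbacked to CV_8U.
```

View pics/c1.png

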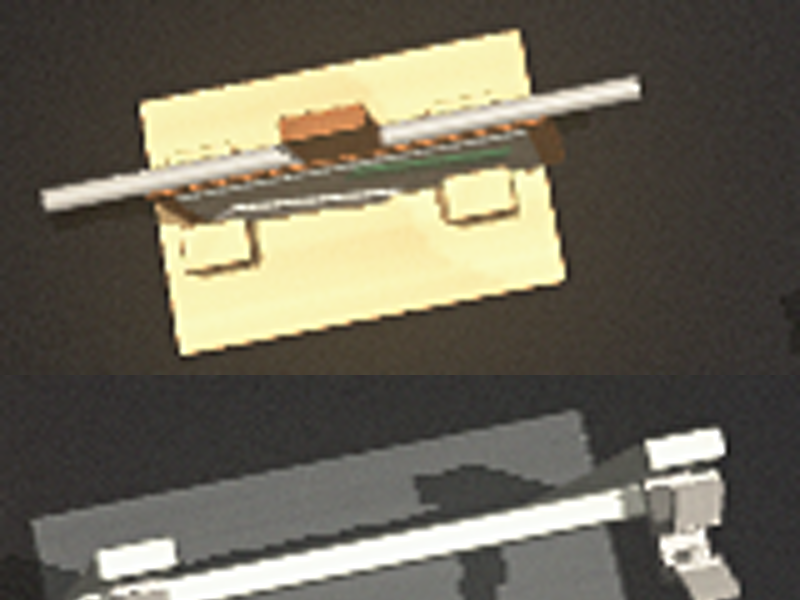

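View pics/c2.png

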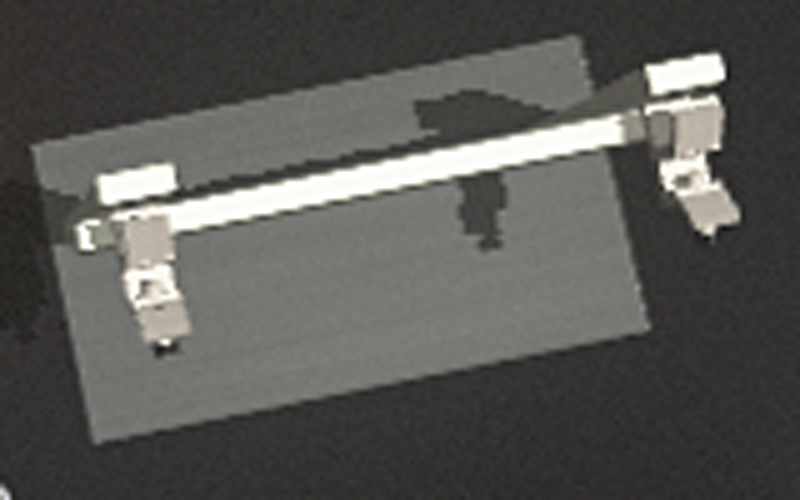

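View pics/c3.png

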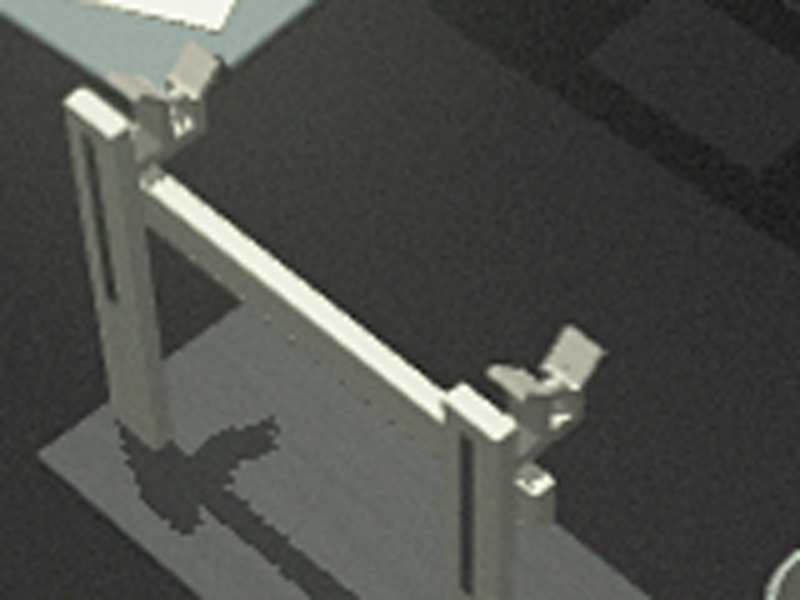

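Crop readings, in full-picture pixels: base corners at (346.8,254), (456,232.2), (469.8,291) and (358.8,313.6). The upright tops are at (367.4,261.8) and (477,239.4). The rod ends are at (184,245) and (302.6,222.6), and the tab top is at (240.9,229.4). The rail's bright top face runs from (376,267) to (464,250).

```bash
cat > h.py <<'E'
import cv2, numpy as np
from plant import *
def ray(n,uv):
    c=get_calibration(n); T=c["world_from_camera"]
    p=cv2.undistortPoints(np.array(uv,float).reshape(-1,1,2),c["intrinsics"],np.array(c["dist_coeffs"])).reshape(-1,2)
    return T[:3,3],np.c_[p,np.ones(len(p))]@T[:3,:3].T
def at_z(n,uv,z):
    o,d=ray(n,uv); return o+d*((z-o[2])/d[:,2])[:,None]
def at_d(n,uv,depth):
    o,d=ray(n,uv); return o+d*np.array([depth[int(round(v)),int(round(u))] for u,v in uv])[:,None]
E
python3 - <<'E'
from h import *
np.set_printoptions(precision=4,suppress=True)
d=np.load("pics/top0.npy")
b=at_z("top",[(346.8,254),(456,232.2),(469.8,291),(358.8,313.6)],.008)
print("base",b,b.mean(0),[np.linalg.norm(b[i]-b[i-1]) for i in range(4)])
u=at_z("top",[(367.4,261.8),(477,239.4)],.210); print("upr",u,np.linalg.norm(u[0]-u[1]), at_d("top",[(367.4,261.8),(477,239.4)],d))
v=u[0]-u[1];yaw=np.arctan2(-v[0],v[1]);print("yaw",yaw,"origin",u.mean(0)-.035*np.array([np.cos(yaw),np.sin(yaw),0]))
v=b[0]+b[3]-b[1]-b[2];print("yaw base",np.arctan2(-v[0],v[1]))
r=at_z("top",[(184,245),(302.6,222.6)],.126);print("rod",r,np.linalg.norm(r[0]-r[1]),r.mean(0));v=r[0]-r[1];print("yawp",np.arctan2(-v[0],v[1]))
uv=[(240.9,229.4)];print("tab",at_z("top",uv,.18),at_d("top",uv,d))
pts=[(376+88*t,267-17*t+k) for t in np.linspace(.1,.9,30) for k in(-1,0,1)]
P=at_d("top",pts,d);print("rail z",np.median(P[:,2]),np.percentile(P[:,2],[10,90]))
c=[(345+x/5,225+y/5) for x,y in[]]
print("cups",at_z("top",[(285,170),(328,333)],.06), "bottle",at_d("top",[(359,157)],d))
# points around clips
def stand(P):
    o=u.mean(0)-.035*np.array([np.cos(yaw),np.sin(yaw),0]);q=P-o;return np.c_[q[:,0]*np.cos(yaw)+q[:,1]*np.sin(yaw),-q[:,0]*np.sin(yaw)+q[:,1]*np.cos(yaw),P[:,2]]
for nm,L in(("L",[(147,240),(140,275),(165,320)]),("R",[(700,125),(685,165),(705,205)])):
    uv=[(340+x/5,225+y/5) for x,y in L];print(nm,stand(at_d("top",uv,d)))
E
```

```text
base [[ 0.5961 -0.0569  0.008 ]
 [ 0.6521 -0.3079  0.008 ]
 [ 0.5176 -0.337   0.008 ]
 [ 0.4617 -0.0858  0.008 ]] [ 0.5569 -0.1969  0.008 ] [np.float64(0.13749392692859805), np.float64(0.25723977244801155), np.float64(0.13755790393333991), np.float64(0.25733977862679286)]
upr [[ 0.558  -0.0863  0.21  ]
 [ 0.6051 -0.2944  0.21  ]] 0.21334565376087172 [[ 0.5579 -0.0863  0.2104]
 [ 0.6052 -0.2946  0.2094]]
yaw 0.22288482247665306 origin [ 0.5474 -0.1981  0.21  ]
yaw base 0.219206259318837
rod [[0.5933 0.2861 0.126 ]
 [0.6456 0.0414 0.126 ]] 0.25026457627006204 [0.6194 0.1637 0.126 ]
yawp 0.21059375485633566
tab [[0.6197 0.1602 0.18  ]] [[0.6198 0.1603 0.1794]]
rail z 0.1728115462530494 [0.1699 0.1751]
cups [[ 0.7767  0.087   0.06  ]
 [ 0.4189 -0.0167  0.06  ]] bottle [[ 0.778  -0.0718  0.1615]]
L [[ 0.0137  0.1073  0.2086]
 [ 0.0028  0.1096  0.1779]
 [-0.0167  0.1062  0.1997]]
R [[ 0.014  -0.1065  0.2123]
 [ 0.0019 -0.1078  0.1796]
 [-0.0155 -0.1046  0.2012]]
```

Everything agrees with the given sizes: rod 250 mm, uprights 213 mm apart, tab top at 0.179. The base is offset about 10 mm from the uprights, so I use the uprights and clips to place the hang point at about (0.547, -0.198), with the seat at z≈0.185. Next step: grasp and lift.

```bash
python3 - <<'E'
from h import *
q0=np.array(observe()["q"]);best=None
for y in(.21+np.pi/2,.21-np.pi/2):
    a=inverse_kinematics([.62,.162,.26],[np.pi,0,y]); b=inverse_kinematics([.547,-.198,.39],[np.pi,0,y+.012]); print(y,a,b)
    if a is not None and b is not None:
        c=np.abs(np.array(b)[5]);
        if best is None or c<best[0]: best=(c,y)
y=best[1];print("yaw",y)
gripper_to(.06,100)
movep([.6195,.162,.26],[np.pi,0,y])
move_l([.6195,.162,.141],feed=.1)
gripper_to(0,100); s=observe();print(s["opening"],s["grasp_force"],s["ft_force"])
move_l([.6195,.162,.20],feed=.08)
move_l([.6195,.162,.39],feed=.15); hold(.2)
s=observe();print(s["time_s"],s["eef_pos"],s["opening"],s["grasp_force"],s["ft_force"],s["torque"])
for n in("scene","top"):
    p,d=get_image(n);cv2.imwrite(f"pics/{n}1.png",p[:,:,::-1]);np.save(f"pics/{n}1.npy",d)
E
```

```text
1.7807963267948965 [ 0.13261036  0.24123879  1.44823985  0.          1.45211402 -0.07738964] [-0.48283046  0.06369997  1.40801558  0.          1.6698771  -0.70483046]
-1.3607963267948966 None [-4.82830461e-01  6.36999684e-02  1.40801558e+00 -4.44089210e-16
  1.66987710e+00  2.43676219e+00]
yaw 1.7807963267948965
0.008901084496061149 98.11413645744324 [ 2.25843295 -0.06192716  1.78854288]
7.75 [0.61928126 0.16194863 0.38903983] 0.008817724771089453 98.12315940856934 [ 0.31436329 -0.3878707  -4.98994541] [ 0.01308787 -0.02184403 -0.02644491]
```

View pics/scene1.png

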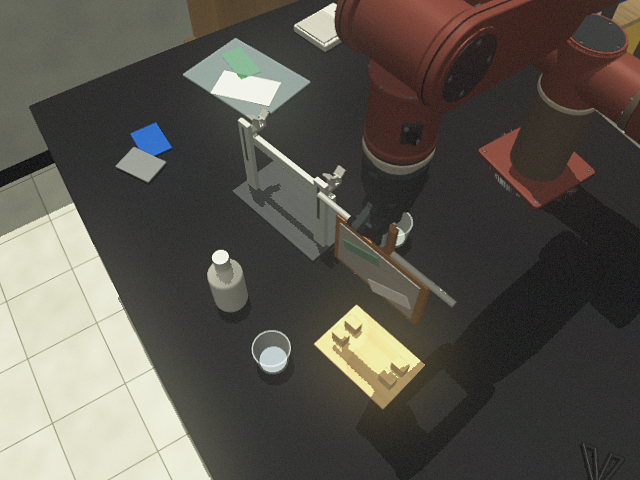

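The panel is free of the holder and held upright, with rod ends at about (320,181) and (452,303) in the scene picture. I'll carry it above the clips and check alignment there.

```bash
python3 - <<'E'
from h import *
y=.2215+np.pi/2
move_l([.547,-.198,.39],feed=.15,rotation=[np.pi,0,y])
move_l([.547,-.198,.262],feed=.1); hold(.3)
s=observe();print(s["time_s"],s["eef_pos"],s["ft_force"],s["torque"])
ims=[]
for n,(x0,y0) in(("top",(320,200)),("scene",(215,80))):
    p,d=get_image(n);cv2.imwrite(f"pics/{n}2.png",p[:,:,::-1]);np.save(f"pics/{n}2.npy",d)
    ims.append(cv2.resize(p[y0:y0+150,x0:x0+200,::-1],None,fx=4,fy=4,interpolation=cv2.INTER_CUBIC))
cv2.imwrite("pics/t2c.png",ims[0]);cv2.imwrite("pics/s2c.png",ims[1])
E
```

```text
12.1833 [ 0.54711004 -0.19803181  0.26228119] [-0.24248617 -0.4678816  -4.09578595] [-0.02720753  0.0237683   0.00081236]
```

View pics/t2c.png

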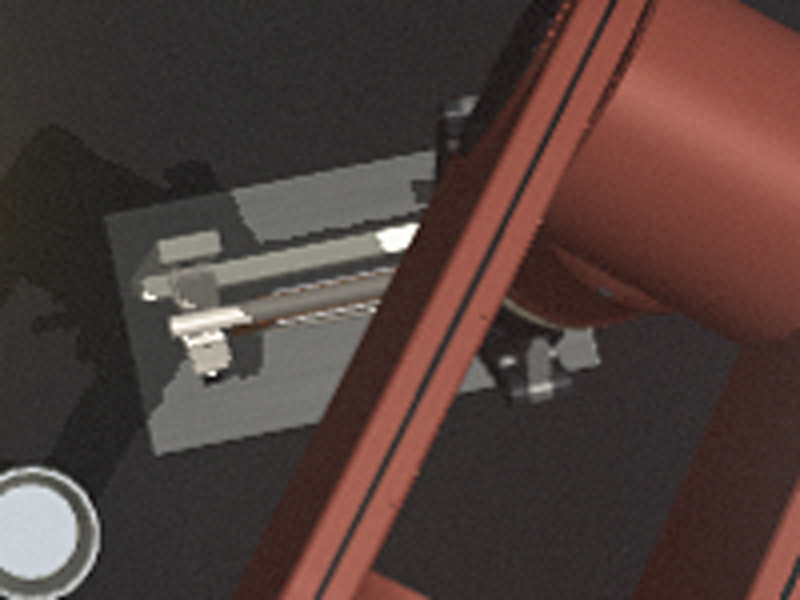

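View pics/s2c.png

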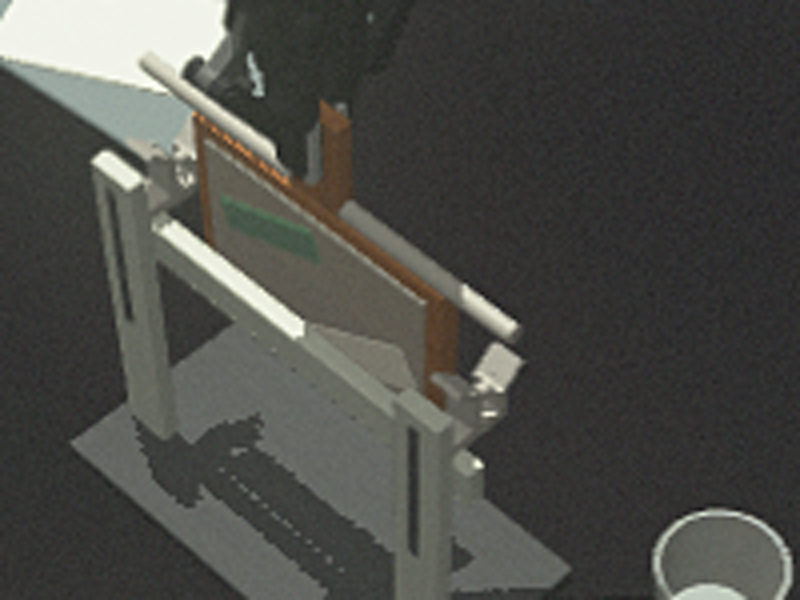

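The rod's +y end is at top (363.2,281.8), and its bright stretch runs to (380,279). In the scene picture the rod ends are at (251,95) and (343.8,163), above the clips.

```bash
python3 - <<'E'
from h import *
np.set_printoptions(precision=4,suppress=True)
o=np.array([.5474,-.1981,0]);w=.2215
def st(P):
    q=P-o;return np.c_[q[:,0]*np.cos(w)+q[:,1]*np.sin(w),-q[:,0]*np.sin(w)+q[:,1]*np.cos(w),P[:,2]]
d=np.load("pics/top2.npy");uv=[(363.2,281.8),(367,281),(380,279)]
print(st(at_z("top",uv,.247)),st(at_d("top",uv,d)))
d=np.load("pics/scene2.npy");uv=[(251.3,95),(343.8,163.3),(252.5,95.8),(342,162)]
print(st(at_z("scene",uv,.247)),st(at_d("scene",uv,d)))
# clip features in both pictures, from depth: left clip front flare top, back flare; scene right clip
E
```

```text
[[-0.0021  0.1258  0.247 ]
 [-0.002   0.1188  0.247 ]
 [-0.0031  0.0951  0.247 ]] [[-0.0023  0.1264  0.2531]
 [-0.0023  0.1195  0.2539]
 [-0.0034  0.0957  0.2522]]
[[ 0.0029 -0.1195  0.247 ]
 [ 0.0015  0.1294  0.247 ]
 [ 0.0028 -0.1161  0.247 ]
 [ 0.0016  0.125   0.247 ]] [[ 0.0051 -0.1165  0.2504]
 [ 0.0007  0.1287  0.2458]
 [ 0.0047 -0.1135  0.2499]
 [ 0.0021  0.1255  0.2478]]
```

The rod is aligned within about 3 mm, inside the catch range. Now I press down with a force stop.

```bash
python3 - <<'E'
from h import *
x,y=.547,-.198
def rep(t):
    s=observe();print(t,round(s["time_s"],2),"z",round(s["eef_pos"][2],4),np.round(s["eef_pos"][:2],4),"F",np.round(s["ft_force"],2),"T",np.round(s["torque"],2),round(s["grasp_force"],1));return s
print(move_l([x,y,.224],feed=.05,max_force=6));hold(.2);rep("above")
z=observe()["eef_pos"][2]
while z>.188:
    z-=.002
    hit=move_l([x,y,z],feed=.012,max_force=21);s=rep(hit)
    if hit or s["ft_force"][2]>18: break
E
```

```text
False
above 13.39 z 0.2245 [ 0.5472 -0.1981] F [-0.9   0.08 -4.26] T [-0.09  0.01 -0.  ] 98.1
False 13.67 z 0.2224 [ 0.5469 -0.198 ] F [-0.11 -0.25 -4.22] T [0.04 0.05 0.01] 98.1
False 13.98 z 0.2203 [ 0.5469 -0.1979] F [-0.06  0.4  -5.11] T [ 0.   -0.04  0.02] 98.1
False 14.3 z 0.2183 [ 0.5469 -0.198 ] F [ 0.   -0.34 -4.18] T [-0.   -0.01  0.04] 98.1
False 14.62 z 0.2163 [ 0.5469 -0.1979] F [ 0.61 -0.14 -5.23] T [ 0.02  0.   -0.01] 98.1
False 14.93 z 0.2143 [ 0.5469 -0.198 ] F [ 0.09  0.07 -4.62] T [ 0.   -0.01  0.01] 98.1
False 15.25 z 0.2128 [ 0.5473 -0.198 ] F [-0.3   0.86 -3.02] T [ 0.09 -0.1  -0.02] 98.4
False 15.57 z 0.2118 [ 0.5482 -0.1983] F [3.22 0.32 2.87] T [ 0.25 -0.6  -0.02] 99.1
False 15.88 z 0.2097 [ 0.5489 -0.1984] F [7.98 0.24 1.1 ] T [ 0.03 -1.34 -0.1 ] 98.8
False 16.2 z 0.2075 [ 0.549  -0.1983] F [ 8.11  0.33 -0.05] T [ 0.   -1.53 -0.24] 98.8
False 16.52 z 0.2048 [ 0.5489 -0.1982] F [ 9.3  -0.28 -3.05] T [-0.08 -1.88 -0.14] 98.3
False 16.83 z 0.2017 [ 0.5486 -0.1977] F [10.58  0.12 -6.78] T [ 0.02 -2.09 -0.04] 97.8
False 17.15 z 0.1995 [ 0.5482 -0.1974] F [10.05  1.78 -6.86] T [ 0.16 -1.79 -0.03] 98.2
False 17.47 z 0.1994 [ 0.5485 -0.1974] F [5.74 2.64 2.07] T [ 0.58 -1.11 -0.06] 99.5
False 17.78 z 0.1992 [ 0.5488 -0.1975] F [ 1.59  4.38 11.34] T [ 0.82 -0.56 -0.14] 101.1
False 18.1 z 0.1992 [ 0.5491 -0.1976] F [-1.71  6.34 19.6 ] T [ 1.14  0.23 -0.15] 102.0
```

Contact came at 0.2128 and the hard stop at 0.1992, so the travel of about 13.5 mm matches a snap home. I'll hold, ease off the load, and check both ends.

```bash
python3 - <<'E'
from h import *
np.set_printoptions(precision=4,suppress=True)
hold(.5)
for z in(.197,.1988):
    move_l([.548,-.198,z],feed=.01);hold(.4);s=observe();print(s["time_s"],s["eef_pos"],s["ft_force"],s["torque"],s["grasp_force"])
p,d=get_image("scene");np.save("pics/scene3.npy",d)
cv2.imwrite("pics/s3c.png",cv2.resize(p[80:230,215:415,::-1],None,fx=4,fy=4,interpolation=cv2.INTER_CUBIC))
E
```

```text
19.425 [ 0.549  -0.1975  0.1993] [ 1.1447  4.2852 10.9206] [ 0.724  -0.172  -0.1157] 100.2625036239624
20.1583 [ 0.5489 -0.1975  0.1994] [4.7531 3.1057 1.9481] [ 0.4593 -0.9    -0.1267] 98.97706747055054
```

View pics/s3c.png

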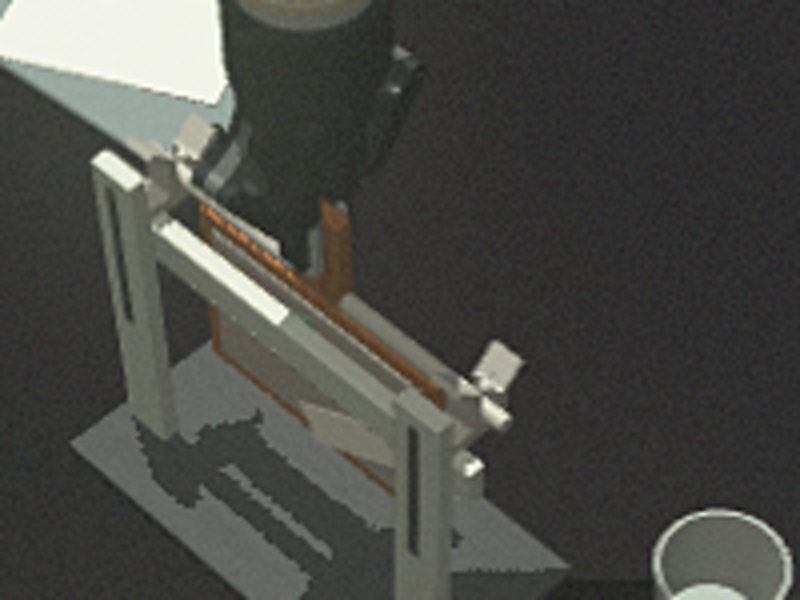

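Both rod ends sit inside the clips: the +y end at crop (503,417) sticks out through its clip, and the -y end enters its clip near (185,178). I'll check that the rod is level from depth.

```bash
python3 - <<'E'
from h import *
np.set_printoptions(precision=4,suppress=True)
o=np.array([.5474,-.1981,0]);w=.2215
d=np.load("pics/scene3.npy")
from scipy.ndimage import maximum_filter
# all depth points near the rod, stand frame; top of the rod per y-bin
V,U=np.mgrid[100:205,240:360];uv=np.c_[U.ravel(),V.ravel()];P=at_d("scene",uv,d)
q=P-o;S=np.c_[q[:,0]*np.cos(w)+q[:,1]*np.sin(w),-q[:,0]*np.sin(w)+q[:,1]*np.cos(w),P[:,2]]
m=(abs(S[:,0])<.009)&(S[:,2]>.17)&(S[:,2]<.21)
for a,b in((-.127,-.118),(-.096,-.08),(-.08,-.06),(-.06,-.04),(.03,.05),(.05,.07),(.07,.095),(.118,.128)):
    k=m&(S[:,1]>a)&(S[:,1]<b);print(a,b,k.sum(),np.percentile(S[k,2],[50,85]) if k.sum() else "",S[k,0].mean() if k.sum() else "")
E
```

```text
-0.127 -0.118 1 [0.1836 0.1836] -0.0006661157356413275
-0.096 -0.08 17 [0.1849 0.1893] 0.005977519405741798
-0.08 -0.06 23 [0.1795 0.1852] 0.007991249281601701
-0.06 -0.04 37 [0.1831 0.1872] 0.007256960209564775
0.03 0.05 61 [0.1852 0.1886] 0.005866827426813081
0.05 0.07 58 [0.1857 0.1881] 0.006020029654614103
0.07 0.095 55 [0.1855 0.1887] 0.005448262033823526
0.118 0.128 32 [0.1854 0.1877] 0.00438564686945816
```

The rod is level to within 2 mm, with its top at about 0.188. An end still resting on its nose would stand 8 mm or more higher, so both ends are home. I'll soften the grip so the panel settles, hold, release, retreat and check again.

```bash
python3 - <<'E'
from h import *
np.set_printoptions(precision=3,suppress=True)
gripper_to(0,25);hold(1.0);s=observe();print(s["time_s"],s["eef_pos"],s["ft_force"],s["torque"],s["grasp_force"])
gripper_to(.045);hold(.3);s=observe();print(s["opening"],s["eef_pos"],s["ft_force"],s["torque"],s["grasp_force"])
move_l([.548,-.198,.30],feed=.08,max_force=8)
move_l([.548,-.198,.40],feed=.15)
movep([.40,.25,.42],[np.pi,0,2.2]);hold(.5)
ims=[]
for n,(x0,y0) in(("top",(330,215)),("scene",(230,100))):
    p,d=get_image(n);np.save(f"pics/{n}4.npy",d)
    ims.append(cv2.resize(p[y0:y0+100,x0:x0+170,::-1],None,fx=4.5,fy=3,interpolation=cv2.INTER_CUBIC) if 0 else cv2.resize(p[y0:y0+90,x0:x0+170,::-1],None,fx=3.3,fy=3.3,interpolation=cv2.INTER_CUBIC))
cv2.imwrite("pics/fin.png",np.vstack(ims));s=observe();print(s["time_s"],s["ft_force"])
E
```

```text
21.425 [ 0.549 -0.198  0.199] [4.157 2.768 2.761] [ 0.479 -0.841 -0.192] 98.97896647453308
0.045053030527708884 [ 0.548 -0.198  0.199] [ 0.426 -0.861 -0.752] [-0.01   0.044 -0.038] 0.0
26.7167 [ 0.336 -0.123 -0.186]
```

View pics/fin.png

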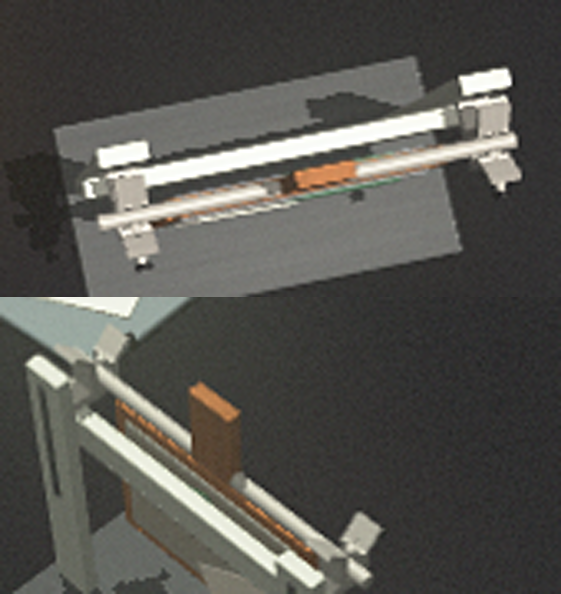

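The panel hangs released. In the top picture the rod ends are at about (361.8,282) and (485.2,258), both lying in their clips. One numeric check of the end heights comes before handing in.

```bash
python3 - <<'E'
from h import *
np.set_printoptions(precision=4,suppress=True)
o=np.array([.5474,-.1981,0]);w=.2215
d=np.load("pics/top4.npy")
for uv in([(363+i,281.7-.2*i) for i in(0,1)],[(383+5*i,277.8-.95*i) for i in range(5)],[(440+6*i,266.7-1.17*i) for i in range(4)],[(483+i,258.4-.2*i) for i in(0,1)]):
    P=at_d("top",uv,d);q=P-o
    print(np.c_[q[:,0]*np.cos(w)+q[:,1]*np.sin(w),-q[:,0]*np.sin(w)+q[:,1]*np.cos(w),P[:,2]])
E
```

```text
[[0.0009 0.1207 0.1879]
 [0.0009 0.1189 0.1894]]
[[0.0006 0.0815 0.1877]
 [0.0003 0.0722 0.1918]
 [0.0003 0.0622 0.1901]
 [0.0003 0.052  0.1875]
 [0.     0.0425 0.1896]]
[[-0.0005 -0.0304  0.1898]
 [-0.0004 -0.0432  0.1862]
 [-0.0007 -0.0542  0.1896]
 [-0.0007 -0.0667  0.1875]]
[[-0.0014 -0.1157  0.1898]
 [-0.0014 -0.118   0.189 ]]
```

The rod is level, with its top at about 0.189 at both ends, and lies within 1.5 mm of the hang point in x, so I'm handing in.

```bash
python3 -c "
from plant import *
print(job_done())"
```

```text
the job is handed in; nothing more can be done
None
```

The panel hangs released on the stand and I handed the job in: by camera and force readings its rod is level and home in both clips (I could not read the plungers directly, and no verdict came back), and the arm stayed clear of the cups and bottle.

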